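# Put the washed capsule-filler parts back in their places

### The job

Put the four washed capsule-filler parts back in their places, in any order: the cam goes onto the flatted drive shaft, turned so that it drops fully home on its base, and the square tamper, the round tamper and the long spreader each go flat and upright inside the nest of their own shape. Let go of everything, and leave the white jar and the steel cup where they stand.

Things in the scene. Friction and masses are not known exactly. Their poses are not given: they have to be found in the camera images.
- cam_mid (a point): Steel cam, loose, hub up. Flange 60 mm across, 8 mm thick, with one rounded nose (26 mm wide) reaching 57 mm from the axis; round hub 40 mm across rises to 40 mm above the underside (grip it above the flange). D-shaped bore right through: 26 mm across, its flat 6 mm from the axis on the nose side. Point: bore axis, 20 mm above the underside; x to the nose and flat, z up.
- drive_shaft (a point): Steel shaft, 22 mm across, one flat 4 mm from the axis, 31 mm tall (top 6 mm tapered), fixed upright on a grey base 90 x 90 mm, 26 mm high. Black index line on the base at the flat side. Point: shaft axis at the base top; x to flat and index line, z up. The cam fits only nose over index line (within about 0.15 rad, 2 mm all round); home, its underside rests on the base top.
- square_tamper_mid (a point): Tamper with a square steel foot 60 x 60 x 12 mm, loose, standing upright; a black round post 26 mm across rises from the foot's middle to 60 mm above the underside: grip the post, above the foot. The point is on the post axis, 30 mm above the underside; x and y run along the sides of the foot, z up.
- square_nest_floor (a point): Square nest fixed on the bench: black floor 74 x 74 mm, 3 mm above the bench, inside a grey rim 5 mm wide that rises 5 mm above the floor. The point is the middle of the floor; x and y along its sides, z points up out of it.
- round_tamper_mid (a point): Tamper with a round steel foot 60 mm across and 12 mm thick, loose, standing upright; a black round post 26 mm across rises from its middle to 60 mm above the underside: grip the post, above the foot. The point is on the post axis, 30 mm above the underside; z up.
- round_nest_floor (a point): Round nest fixed on the bench: black floor 76 mm across, 3 mm above the bench, inside a grey rim 5 mm wide that rises 5 mm above the floor. The point is the middle of the floor; z points up out of it.
- spreader_mid (a point): Spreader, loose: a long steel foot 26 mm (x) by 110 mm (y) by 10 mm thick, lying flat, with an upright black fin along its middle, 14 mm thick (x) and 70 mm long (y), up to 52 mm above the underside: grip the fin across its thickness, above the foot. The point is its centre, 26 mm above the underside; y runs along its length, z up; either way round is the same.
- long_nest_floor (a point): Long nest fixed on the bench: black floor 40 mm (x) by 124 mm (y), 3 mm above the bench, inside a grey rim 5 mm wide that rises 5 mm above the floor. The point is the middle of the floor; y runs along its length, z points up out of it.
- jar: Bystander: white plastic jar with a white cap, loose, 50 mm across and 62 mm tall, standing among the parts. Origin at the centre of its underside.
- beaker: Bystander: empty steel cup, loose, 52 mm across the rim and 60 mm tall, standing at the far edge of the work. Origin at the centre of its underside.
There are look-alikes about, which are no part of the job. Leave any purple look-alike of the part that bears square_tamper_mid alone.

How it is judged (in metres and radians):
At the end, for the whole second after the job is handed in: Both tampers and the spreader stand within 12 mm of the middle of their own nests, resting on the floor (3 mm) and upright (0.06 rad); the cam is within 4 mm of the shaft axis, down on the base (3 mm), level (0.06 rad), nose along the flat (0.35 rad); all at rest (0.02 m/s) (horizontal distance between square_tamper_mid and square_nest_floor below 0.012 m and z of square_tamper_mid in the frame of square_nest_floor between 0.027 and 0.033 m and angle between each of square_tamper_mid, round_tamper_mid, spreader_mid, cam_mid's own z axis and vertical below 0.06 rad and horizontal distance between round_tamper_mid and round_nest_floor below 0.012 m and z of round_tamper_mid in the frame of round_nest_floor between 0.027 and 0.033 m and horizontal distance between spreader_mid and long_nest_floor below 0.012 m and z of spreader_mid in the frame of long_nest_floor between 0.023 and 0.029 m and horizontal distance between cam_mid and drive_shaft below 0.004 m and z of cam_mid in the frame of drive_shaft between 0.017 and 0.023 m and angle between the x axis of cam_mid and the x axis of drive_shaft, either way round below 0.35 rad and linear speed of each of cam, square_tamper, round_tamper, spreader below 0.02 m/s); the robot touches nothing.
It fails at once if the white jar is pushed more than 30 mm or tipped (distance of jar from where it was at the start of the episode above 0.03 m or angle between jar's own z axis and vertical above 0.4 rad).
It fails at once if the steel cup is pushed more than 30 mm or tipped (distance of beaker from where it was at the start of the episode above 0.03 m or angle between beaker's own z axis and vertical above 0.4 rad).
It also fails if it takes over 128 s, if anything falls off the work surface, if the arm or the gripper's body presses on something with over 40 N, if the wrist force passes 120 N, or if a joint passes its speed limit or range.

### The arm

A 7-joint arm with a two-finger parallel gripper is mounted at the origin on the work surface. World frame = base frame: x ahead of the robot, y to its left, z up, the work surface at z = 0. Lengths are in mm, angles in rad, forces in N, time in s.
With the tool pointing down it reaches from about 425 to 1025 mm from the base axis. Payload 9.4 kg.
Tool frame: the origin (TCP) lies midway between the tips of the shut fingers; the grasp point (between the pads) lies 19 mm behind it; z points along the fingers, y is the direction in which the jaws open and shut (so a half turn about z gives the same grasp; the last joint's range is limited). The gripper opens to 93 mm and grips with 3 to 60 N. Pads are 15 mm wide; open, the fingers measure 128 mm over their backs; the gripper's body (75 mm by 188 mm) begins 65 mm behind the grasp point.
Start: joints at [-1.315, 0.599, -0.003, 1.599, 0.002, 0.943, -0.08], TCP at [236.855, 685.218, 218.618] pointing down, gripper open.
Joint ranges: [-2.57, 2.57], [-0.35, 1.97], [-1.29, 1.29], [0.11, 2.56], [-1.05, 4.19], [0.11, 1.86], [-2.63, 2.63]. Speed limits (rad/s): [2.22, 2.22, 3.01, 3.01, 3.14, 3.14, 3.14].

### API

Orientations are given as a 3x3 rotation matrix whose columns are the frame's x, y, z axes.
In Python, from workcell import arm gives the robot as it stands.
- The arm moves only by the tool jog_arm, never from a script. Its argument "increments" is one flat list of numbers, 5 for each row, row after row: the closure, from -1 (fully open) to 1 (shut), then the shift along the tool's x, y, z in m, then the turn about the tool's z in rad. In form: [fingers, tx, ty, tz, twist, fingers, tx, ty, tz, twist, ...]. A call has 1 to 10 rows; each row is the pose to reach, as a shift and turn from the pose measured when the call began, along the tool's axes at that moment; what a row does not reach only later rows make up. A row lasts 1/10 s, in which the tool goes at most 50 mm and 8.59 degrees, less where a joint would pass 70% of its speed; a pose out of reach is approached as far as the arm can. A call with a gripper value outside its range is refused whole. The fingers move at their own pace and stop on an object; "grip_force" is the grip in N (left out, the last holds). Time passes only in rows, so rows that repeat a pose let the fingers close. It gives the time, the measured TCP pose, the force and the opening at its end, in the units of the state.
- arm.read_state(): the state, without advancing time (a new reading comes with each control period).
- arm.capture(name): name is "side" or "top" or "wrist"; returns the picture (480x640x3 uint8, red, green, blue); there is no depth.
- arm.get_calibration(name): a dict with "camera_matrix" (3x3 intrinsics, pixels), "R" (3x3) and "t" (3): a world point X has camera coordinates R X + t. Camera axes: x right, y down, z forward; pixel columns grow to the right and rows downward; lengths in mm; the calibration is good to about 2 mm. A picture is of the moment at which its call begins: read the wrist's pose just before it. get_calibration takes no time and is no camera call; for the wrist camera it gives the pose at the moment of the call.
- arm.job_done(): hands the job in, once; it reports no verdict.
Trained networks look in the newest picture that a camera, given by its name, has taken for a name from the list of things; names that differ only in an ending like _2 or _b are one class to them, and where a whole thing is asked for, a point or a joint stands for the part that bears it (a point fixed in the world has none). Each returns a list of dicts, best first, with "conf" (0 to 1); they miss things now and then, are a little off and sometimes report something else, mostly with a low value. They report only what shows in the picture. A call takes as long as a camera call. They do not tell look-alikes from the thing itself.
- arm.recognise(camera, thing): "at" ([x, y, z] in mm, in world coordinates, good to about 4 mm: the middle of the surface that is visible of it).
- arm.spot_point(camera, thing): "at" ([x, y, z] in mm, in world coordinates, good to about 4 mm: a listed point, or the origin of a listed thing).
The state is a dict: "t": time; "qpos": joint angles; "joint_velocities": joint speeds; "tau": joint torques, N m; "tool_pos": TCP position; "tool_rot": TCP orientation; "wrist_force": force on the tool from outside, world axes, zero at the start; "torque": the same for the moment, N m; "grip_width": finger opening in mm.
Only numpy, scipy, OpenCV 4.12 (cv2) and the standard library are available. Lean on these libraries where they do the work, as an engineer would, in place of code of your own. Each camera call takes 0.05 s, during which the arm holds its last target. There are 200 camera calls.

## Working session

There is one attempt and no reset: what is moved stays moved. The work goes in short steps, Python scripts to look and compute and a tool call to move; the robot and the scene stay as the last step left them, time stands still between calls to the robot, and variables do not carry over. Pictures are saved under pics/ and viewed, about 12 in all and at most 16, crops included, and the job is handed in when it is done.

Besides the shell and the picture viewer there is one more tool, called after ">>>" in YAML: its name, and indented under it one key for each argument. jog_arm: Moves the arm, as the interface text tells. Its arguments: {"type":"object","properties":{"increments":{"type":"array","items":{"type":"number"}},"grip_force":{"type":"number"}},"required":["increments"]}

```bash
mkdir -p pics; cat > h.py <<'E'
from workcell import arm
import numpy as np, cv2
def snap(cam,name):
    im=arm.capture(cam); cv2.imwrite(f'pics/{name}.png',im[:,:,::-1]); return im
def proj(cam,X,c=None):
    c=c or arm.get_calibration(cam); p=np.array(c['camera_matrix'])@(np.array(c['R'])@np.array(X,float)+np.array(c['t'])); return p[:2]/p[2]
def ray(cam,uv,z,c=None):
    c=c or arm.get_calibration(cam); R=np.array(c['R']);t=np.array(c['t'])
    d=R.T@np.linalg.inv(np.array(c['camera_matrix']))@np.array([uv[0],uv[1],1.]); o=-R.T@t
    return o+d*(z-o[2])/d[2]
E
python3 - <<'E'
from h import *
s=arm.read_state(); print(s['tool_pos'],np.round(s['tool_rot'],3).tolist(),s['grip_width'],s['t'])
for cam in ['top','side']:
    snap(cam,cam+'0')
    for th in ['cam_mid','drive_shaft','square_tamper_mid','square_nest_floor','round_tamper_mid','round_nest_floor','spreader_mid','long_nest_floor','jar','beaker']:
        for d in arm.spot_point(cam,th):
            print(cam,th,np.round(d['at']),round(d['conf'],2),np.round(proj(cam,d['at'])))
E
```

```text
[236.69791673 684.76187722 217.77470785] [[-0.945, 0.327, -0.0], [0.327, 0.945, -0.001], [-0.0, -0.002, -1.0]] 93.03712410783282 0.0
top cam_mid [436. -84.  24.] 0.76 [324. 282.]
top drive_shaft [ 397. -332.   20.] 0.59 [419. 297.]
top square_tamper_mid [ 572. -335.   30.] 0.86 [420. 230.]
top square_tamper_mid [ 582. -448.   32.] 0.7 [463. 226.]
top square_tamper_mid [ 538. -207.   33.] 0.64 [371. 242.]
top square_nest_floor [554. 321.   6.] 0.95 [170. 237.]
top round_nest_floor [458.  91.   3.] 0.85 [257. 274.]
top spreader_mid [608. -83.  25.] 0.62 [324. 216.]
top long_nest_floor [417. 333.   1.] 0.85 [164. 289.]
top jar [540.   8.  -6.] 0.56 [289. 243.]
top beaker [708.   0.   1.] 0.55 [292. 181.]
side cam_mid [440. -82.  21.] 0.57 [283. 258.]
side drive_shaft [ 397. -332.   21.] 0.61 [328. 335.]
side square_tamper_mid [ 535. -205.   29.] 0.93 [346. 269.]
side square_tamper_mid [ 578. -451.   29.] 0.91 [436. 331.]
side square_tamper_mid [536.   8.  -4.] 0.73 [298. 232.]
side square_tamper_mid [ 566. -334.   32.] 0.65 [393. 297.]
side square_nest_floor [561. 318.   4.] 0.65 [251. 174.]
side round_tamper_mid [460.  86.   2.] 0.74 [258. 226.]
side round_tamper_mid [613. -80.  24.] 0.65 [342. 231.]
side round_tamper_mid [438. -82.  22.] 0.23 [283. 258.]
side round_nest_floor [460.  89.   5.] 0.87 [258. 224.]
side spreader_mid [614. -80.  22.] 0.58 [342. 232.]
side spreader_mid [625. 101.  29.] 0.39 [307. 194.]
side long_nest_floor [416. 334.   0.] 0.55 [205. 188.]
side long_nest_floor [712.   1.  -4.] 0.33 [354. 211.]
side jar [538.   6.  -2.] 0.73 [299. 232.]
side beaker [711.   1.  -2.] 0.93 [354. 210.]
```

```bash
python3 - <<'E'
import cv2
a=cv2.imread('pics/top0.png')[130:355,120:520]
cv2.imwrite('pics/top0c.png',cv2.resize(a,None,fx=2,fy=2,interpolation=cv2.INTER_CUBIC))
a=cv2.imread('pics/side0.png')[130:380,160:500]
cv2.imwrite('pics/side0c.png',cv2.resize(a,None,fx=2.3,fy=2.3,interpolation=cv2.INTER_CUBIC))
E
```

```text
(no output)
```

View pics/top0c.png

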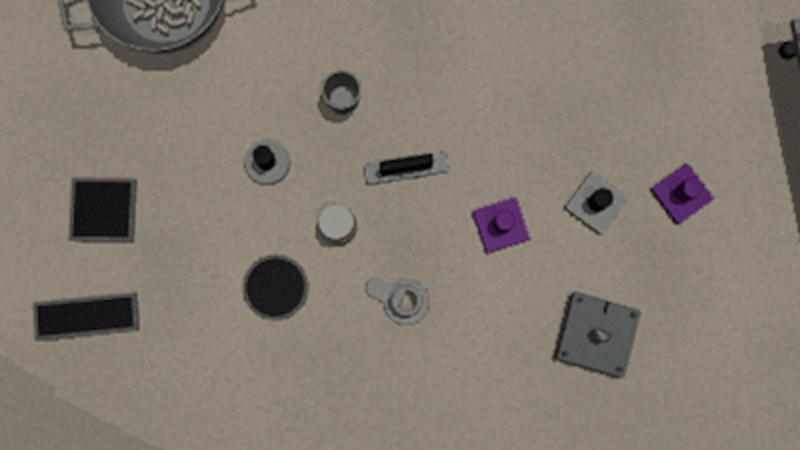

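View pics/side0c.png

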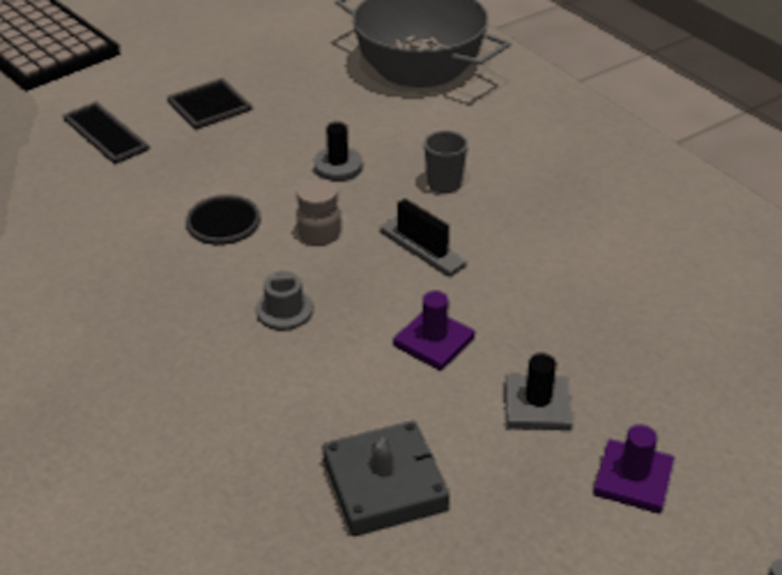

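The bare-steel square tamper is at top-pixel (419,230). The purple ones at (371,242) and (463,226) are look-alikes. The round tamper is at about (625,101), the spreader at (610,-82), the cam at (438,-83) with its nose to +y, and the shaft at (397,-332) with its index line toward +x. Next I'll work out the wrist camera mounting and the rough yaws from the top picture.

```bash
cat >> h.py <<'E'
def inc(x,y,z,yawy=None):
    """increments to TCP world target; yawy = desired world angle of jaw axis (mod pi)"""
    s=arm.read_state(); R=np.array(s['tool_rot']); p=np.array(s['tool_pos'])
    d=R.T@(np.array([x,y,z])-p)/1000
    tw=0
    if yawy is not None:
        cur=np.arctan2(R[1,1],R[0,1]); dy=(yawy-cur+np.pi/2)%np.pi-np.pi/2
        tw=-dy   # tool z down
    print('inc',np.round(d,4),'tw',round(tw,3),'alt',round(tw-np.sign(tw)*np.pi,3),'j7',round(s['qpos'][6],2),'t',round(s['t'],2),'p',np.round(p,1))
E
python3 - <<'E'
from h import *
s=arm.read_state(); R=np.array(s['tool_rot']); p=np.array(s['tool_pos'])
c=arm.get_calibration('wrist'); Rc=np.array(c['R']);t=np.array(c['t'])
o=-Rc.T@t; print('cam in tool',np.round(R.T@(o-p),1)); print(np.round(Rc@R,3).tolist()); print(c['camera_matrix'])
print('top cam pos', -np.array(arm.get_calibration('top')['R']).T@np.array(arm.get_calibration('top')['t']))
im=cv2.imread('pics/top0.png')
c=arm.get_calibration('top')
g=im.max(axis=2)
def rect(x,y,z,r=45,thr=40):
    u,v=proj('top',(x,y,z),c).astype(int); m=np.zeros_like(g); h=28
    m[v-h:v+h,u-h:u+h]=(g[v-h:v+h,u-h:u+h]<thr)
    n,l,st,ce=cv2.connectedComponentsWithStats(m); k=1+np.argmax(st[1:,4])
    pts=cv2.findContours((l==k).astype(np.uint8),0,2)[0][0].reshape(-1,2)
    W=np.array([ray('top',q,z,c)[:2] for q in pts],np.float32)
    print(np.round(ray('top',ce[k],z,c)),cv2.minAreaRect(W))
for a in [(557,320,3),(459,90,3),(417,333,3)]: rect(*a)
for a in [(610,-82,52),(625,101,60),(572,-335,60)]: rect(*a)
E
```

```text
cam in tool [  64.1   -0.3 -166.4]
[[0.0, 1.0, -0.001], [-0.971, 0.0, -0.238], [-0.238, 0.001, 0.971]]
[[389.49472063   0.         310.73860921]
 [  0.         389.49472063 240.85547102]
 [  0.           0.           1.        ]]
top cam pos [ 361.40773063  -63.99062832 1398.4499146 ]
[562. 322.   3.] ((562.130126953125, 321.6817626953125), (69.5852279663086, 71.48210906982422), 0.25317132472991943)
[459.  90.   3.] ((459.1305847167969, 90.33684539794922), (72.0755386352539, 72.33639526367188), 27.080686569213867)
[420. 338.   3.] ((420.18255615234375, 337.48236083984375), (38.20684051513672, 121.78221130371094), 5.938168048858643)
[613. -80.  52.] ((613.1527709960938, -80.54411315917969), (17.945262908935547, 67.7932357788086), 9.3833646774292)
[621. 101.  60.] ((620.6754760742188, 101.52650451660156), (29.621192932128906, 21.73474884033203), 45.25114822387695)
[ 568. -328.   60.] ((566.830810546875, -328.0123291015625), (25.81987190246582, 28.534976959228516), 0.24038463830947876)
```

```bash
python3 -c "
from h import *
inc(500,300,220)"
```

```text
inc [-0.3746 -0.2781 -0.0014] tw 0 alt 0.0 j7 -0.08 t 1.1 p [236.8 685.2 218.6]
```

>>> jog_arm:
  increments: [-1, -0.37, -0.278, 0, 0, -1, -0.37, -0.278, 0, 0, -1, -0.37, -0.278, 0, 0, -1, -0.37, -0.278, 0, 0, -1, -0.37, -0.278, 0, 0, -1, -0.37, -0.278, 0, 0, -1, -0.37, -0.278, 0, 0, -1, -0.37, -0.278, 0, 0, -1, -0.37, -0.278, 0, 0, -1, -0.37, -0.278, 0, 0]

```text
t: 2.1
tool_pos: [499.1, 295.7, 219.0]
tool_rot: [[-0.943, 0.334, 0.002], [0.334, 0.943, -0.002], [-0.002, -0.001, -1.0]]
wrist_force: [-0.5, -0.0, 0.4]
grip_width: 93.4
```

```bash
cat >> h.py <<'E'
def dark(im,cam,c,x,y,z,r=60,thr=45):
    """largest dark blob near world (x,y,z): returns centre and world rect"""
    g=im.max(axis=2).astype(np.uint8); m=(g<thr).astype(np.uint8)
    k=np.zeros_like(m); cor=[proj(cam,(x+a*r,y+b*r,z),c) for a,b in [(1,1),(1,-1),(-1,-1),(-1,1)]]
    cv2.fillPoly(k,[np.int32(cor)],1); m&=k
    n,l,st,ce=cv2.connectedComponentsWithStats(m); i=1+np.argmax(st[1:,4])
    pts=cv2.findContours((l==i).astype(np.uint8),0,2)[0]; pts=max(pts,key=len).reshape(-1,2)
    W=np.array([ray(cam,q,z,c)[:2] for q in pts],np.float32); rr=cv2.minAreaRect(W)
    print('dark',np.round(rr[0],1),np.round(rr[1],1),'ang',round(rr[2],1),'circ',np.round(cv2.minEnclosingCircle(W)[0],1)); return rr
E
python3 - <<'E'
from h import *
print(arm.read_state()['tool_pos'])
c=arm.get_calibration('wrist'); im=snap('wrist','w1')
for a in [(562,322,3),(420,338,3),(459,90,3)]:
    dark(im,'wrist',c,*a,r=75)
E
```

```text
[499.09015267 295.74180444 218.95221065]
dark [627.3 365.9] [1. 9.] ang 74.2 circ [627.2 365.4]
dark [419.3 330.3] [39.1 59.5] ang 6.5 circ [426.8 331.1]
dark [520.7  34.5] [ 5.2 26.3] ang 70.2 circ [520.8  34.8]
```

View pics/w1.png

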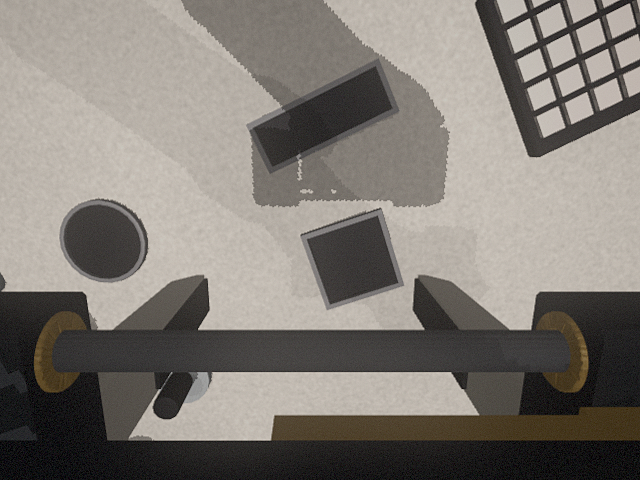

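The picture shows all three nests: long (322,115), square (352,258) and round (104,240). The floors are brighter than my threshold, so I'll measure again with a higher one.

```bash
python3 - <<'E'
from h import *
c=arm.get_calibration('wrist'); im=cv2.imread('pics/w1.png')
for u,v in [(352,258),(340,125),(104,240)]: print(im[v,u])
for th in (65,75):
  for a in [(562,322,3),(420,338,3),(459,90,3)]: dark(im,'wrist',c,*a,r=68,thr=th)
inc(572,-333,200)
E
```

```text
[51 48 55]
[46 48 49]
[52 56 57]
dark [561.6 319.7] [73.9 73.5] ang 89.5 circ [561.4 319.8]
dark [418.6 335.6] [ 40.3 125. ] ang 5.8 circ [418.4 335.6]
dark [459.4  84.2] [74.9 70.2] ang 20.3 circ [458.5  86.5]
dark [561.5 319.6] [74.2 74. ] ang 89.6 circ [561.4 319.8]
dark [419.  335.4] [ 41.  125.8] ang 5.9 circ [417.8 335.4]
dark [457.9  86.5] [75.5 75. ] ang 70.6 circ [458.2  86.5]
inc [-0.2787 -0.5689  0.0201] tw 0 alt 0.0 j7 0.6 t 2.15 p [499.  296.3 218.9]
```

```bash
python3 - <<'E'
from h import *
inc(675,85,170)
E
```

```text
inc [-0.2363 -0.1404  0.0496] tw 0 alt 0.0 j7 0.6 t 2.15 p [499.  296.3 218.9]
```

>>> jog_arm:
  increments: [-1, -0.236, -0.14, 0.05, 0, -1, -0.236, -0.14, 0.05, 0, -1, -0.236, -0.14, 0.05, 0, -1, -0.236, -0.14, 0.05, 0, -1, -0.236, -0.14, 0.05, 0, -1, -0.236, -0.14, 0.05, 0, -1, -0.236, -0.14, 0.05, 0, -1, -0.236, -0.14, 0.05, 0, -1, -0.236, -0.14, 0.05, 0]

```text
t: 3.05
tool_pos: [674.0, 88.2, 169.6]
tool_rot: [[-0.944, 0.331, 0.001], [0.331, 0.944, -0.0], [-0.001, -0.0, -1.0]]
wrist_force: [0.5, -0.1, -0.3]
grip_width: 93.1
```

```bash
python3 - <<'E'
from h import *
c=arm.get_calibration('wrist'); im=snap('wrist','w2')
s=arm.read_state(); print(s['tool_pos'],s['joint_velocities'])
u,v=proj('wrist',(623,101,60),c).astype(int); print(u,v,im[v-3:v+3,u].tolist())
dark(im,'wrist',c,623,101,60,r=40,thr=60)
dark(im,'wrist',c,458.5,87.5,3,r=62,thr=70)
for th in ['round_tamper_mid','jar','beaker','spreader_mid']:
    for d in arm.spot_point('wrist',th): print(th,np.round(d['at']),round(d['conf'],2),np.round(proj('wrist',d['at'],c)))
E
```

```text
[674.03533811  88.26798403 169.78602293] [-0.00203363 -0.00493053  0.00521971 -0.00063773  0.00182654  0.00124274
  0.00522848]
303 162 [[51, 50, 45], [45, 45, 43], [45, 45, 39], [44, 37, 43], [53, 50, 45], [51, 46, 44]]
dark [623.9 102.4] [24.5 24.3] ang 61.3 circ [624.1 102.4]
dark [490.1  76.3] [34.4  4.1] ang 70.7 circ [488.1  77. ]
round_tamper_mid [621. 101.  26.] 0.58 [303. 158.]
jar [535.  10.   2.] 0.63 [162.  92.]
beaker [712.   6.   1.] 0.78 [239. 288.]
spreader_mid [617. -82.  25.] 0.84 [ 91. 229.]
```

View pics/w2.png

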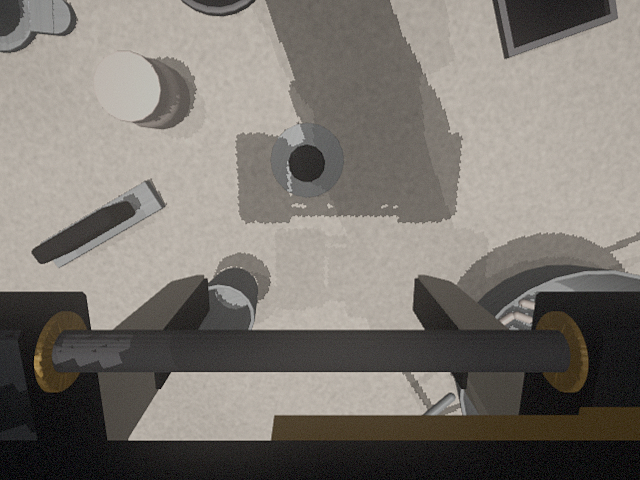

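```bash
python3 - <<'E'
from h import *
inc(624,102.4,22)
E
```

```text
inc [ 0.0532 -0.002   0.1479] tw 0 alt 0.0 j7 1.03 t 3.3 p [674.5  86.8 170. ]
```

>>> jog_arm:
  increments: [-1, 0.0525, -0.002, 0.03, 0, -1, 0.0525, -0.002, 0.07, 0, -1, 0.0525, -0.002, 0.11, 0, -1, 0.0525, -0.002, 0.147, 0, -1, 0.0525, -0.002, 0.147, 0, 1, 0.0525, -0.002, 0.147, 0, 1, 0.0525, -0.002, 0.147, 0, 1, 0.0525, -0.002, 0.147, 0, 1, 0.0525, -0.002, 0.147, 0, 1, 0.0525, -0.002, 0.147, 0]
  grip_force: 30

```text
t: 4.3
tool_pos: [625.1, 102.2, 23.9]
tool_rot: [[-0.943, 0.332, 0.003], [0.332, 0.943, -0.001], [-0.004, 0.0, -1.0]]
wrist_force: [-0.1, -0.3, -0.7]
grip_width: 57.5
```

```bash
python3 - <<'E'
from h import *
print(arm.read_state()['grip_width'])
inc(458.5,88,60)
E
```

```text
57.53723534153335
inc [ 0.1523 -0.0687 -0.0366] tw 0 alt 0.0 j7 0.98 t 4.3 p [625.1 102.2  23.9]
```

>>> jog_arm:
  increments: [1, 0, 0, 0, 0, 1, 0, 0, 0, 0, 1, 0, 0, 0, 0, 1, 0, 0, 0, 0, 1, 0, 0, 0, 0, 1, 0, 0, 0, 0, 1, 0, 0, -0.02, 0, 1, 0, 0, -0.05, 0, 1, 0, 0, -0.08, 0, 1, 0, 0, -0.08, 0]

```text
t: 5.3
tool_pos: [626.8, 102.6, 107.4]
tool_rot: [[-0.943, 0.332, 0.009], [0.332, 0.943, 0.0], [-0.008, 0.003, -1.0]]
wrist_force: [0.6, -0.2, -2.3]
grip_width: 25.6
```

```bash
python3 - <<'E'
from h import *
inc(458.5,87.5,27)
E
```

```text
inc [ 0.1543 -0.0704  0.0789] tw 0 alt 0.0 j7 0.99 t 5.3 p [626.8 102.6 107.4]
```

>>> jog_arm:
  increments: [1, 0.05, -0.022, 0, 0, 1, 0.1, -0.045, 0, 0, 1, 0.1545, -0.07, 0, 0, 1, 0.1545, -0.07, 0, 0, 1, 0.1545, -0.07, 0.03, 0, 1, 0.1545, -0.07, 0.05, 0, 1, 0.1545, -0.07, 0.065, 0, 1, 0.1545, -0.07, 0.077, 0, 1, 0.1545, -0.07, 0.079, 0, 1, 0.1545, -0.07, 0.079, 0]

```text
t: 6.3
tool_pos: [457.9, 87.9, 26.2]
tool_rot: [[-0.943, 0.332, 0.007], [0.332, 0.943, -0.0], [-0.007, 0.002, -1.0]]
wrist_force: [-0.3, 0.5, -1.7]
grip_width: 25.4
```

```bash
python3 - <<'E'
from h import *
c=arm.get_calibration('wrist'); im=snap('wrist','w3')
s=arm.read_state(); print(s['tool_pos'],s['wrist_force'])
E
```

```text
[458.05435091  87.86667819  26.32820356] [ 0.3978543  -0.0155281  -2.25346174]
```

View pics/w3.png

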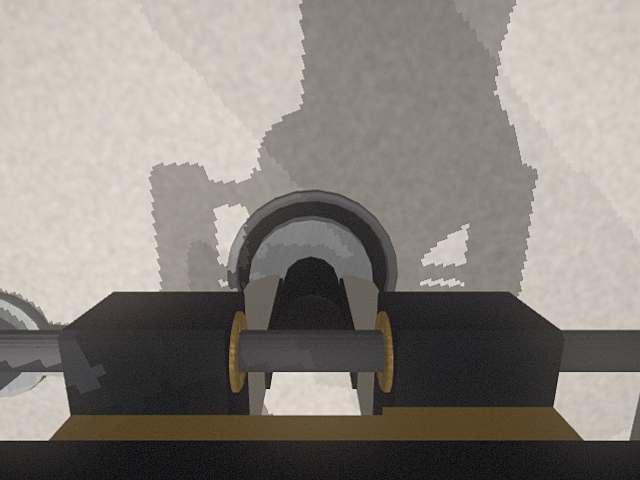

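>>> jog_arm:
  increments: [-1, 0, 0, 0, 0, -1, 0, 0, 0, 0, -1, 0, 0, 0, 0, -1, 0, 0, 0, 0, -1, 0, 0, 0, 0, -1, 0, 0, 0, 0, -1, 0, 0, -0.05, 0, -1, 0, 0, -0.1, 0, -1, 0, 0, -0.144, 0, -1, 0, 0, -0.144, 0]

```text
t: 7.35
tool_pos: [459.2, 88.3, 175.2]
tool_rot: [[-0.943, 0.333, 0.016], [0.333, 0.943, 0.002], [-0.014, 0.008, -1.0]]
wrist_force: [0.0, -0.0, -0.6]
grip_width: 92.6
```

```bash
python3 - <<'E'
from h import *
c=arm.get_calibration('wrist'); im=snap('wrist','w4')
for d in arm.spot_point('wrist','round_tamper_mid'): print(np.round(d['at']),d['conf'])
inc(613,-22,170,np.radians(9.4))
E
```

```text
[456.  88.  31.] 0.77
inc [-0.1833 -0.0521  0.0029] tw 1.068 alt -2.073 j7 0.92 t 7.45 p [457.4  88.  171.3]
```

>>> jog_arm:
  increments: [-1, -0.05, -0.014, 0, -0.15, -1, -0.1, -0.028, 0, -0.3, -1, -0.14, -0.04, 0, -0.45, -1, -0.183, -0.052, 0, -0.6, -1, -0.183, -0.052, 0, -0.75, -1, -0.183, -0.052, 0, -0.9, -1, -0.183, -0.052, 0, -1.05, -1, -0.183, -0.052, 0, -1.2, -1, -0.183, -0.052, 0, -1.35, -1, -0.183, -0.052, 0, -1.5]

```text
t: 8.45
tool_pos: [611.7, -21.6, 170.5]
tool_rot: [[-0.392, -0.92, 0.007], [-0.92, 0.392, 0.002], [-0.004, -0.006, -1.0]]
wrist_force: [-0.4, 0.2, -0.6]
grip_width: 93.2
```

```bash
python3 - <<'E'
from h import *
inc(613,-22,165,np.radians(9.4))
E
```

```text
inc [-0.0002 -0.0013  0.0055] tw -0.567 alt 2.575 j7 2.38 t 8.45 p [611.7 -21.6 170.5]
```

```bash
python3 - <<'E'
from h import *
inc(622,-141,165,np.radians(9.4))
E
```

```text
inc [ 0.1058 -0.0563  0.0053] tw -0.567 alt 2.575 j7 2.38 t 8.45 p [611.7 -21.6 170.5]
```

>>> jog_arm:
  increments: [-1, 0.03, -0.02, 0, 0.15, -1, 0.06, -0.04, 0, 0.3, -1, 0.106, -0.056, 0, 0.45, -1, 0.106, -0.056, 0, 0.6, -1, 0.106, -0.056, 0, 0.75, -1, 0.106, -0.056, 0, 0.9, -1, 0.106, -0.056, 0, 1.05, -1, 0.106, -0.056, 0, 1.2, -1, 0.106, -0.056, 0, 1.35, -1, 0.106, -0.056, 0, 1.5]

```text
t: 9.45
tool_pos: [620.6, -140.9, 167.8]
tool_rot: [[-0.943, 0.332, 0.003], [0.332, 0.943, 0.002], [-0.002, 0.003, -1.0]]
wrist_force: [0.6, 0.5, 0.5]
grip_width: 93.1
```

>>> jog_arm:
  increments: [-1, 0, 0, 0, 0.15, -1, 0, 0, 0, 0.3, -1, 0, 0, 0, 0.45, -1, 0, 0, 0, 0.6, -1, 0, 0, 0, 0.75, -1, 0, 0, 0, 0.9, -1, 0, 0, 0, 1.075, -1, 0, 0, 0, 1.075, -1, 0, 0, 0, 1.075]

```text
t: 10.35
tool_pos: [620.0, -140.6, 166.2]
tool_rot: [[-0.16, 0.987, 0.001], [0.987, 0.16, 0.002], [0.002, 0.001, -1.0]]
wrist_force: [0.3, 0.2, 0.0]
grip_width: 92.7
```

```bash
python3 - <<'E'
from h import *
c=arm.get_calibration('wrist'); im=snap('wrist','w5')
s=arm.read_state(); print(s['tool_pos'],np.round(s['tool_rot'],3).tolist())
dark(im,'wrist',c,613,-81,52,r=50,thr=60)
for th in ['spreader_mid','cam_mid']:
    for d in arm.spot_point('wrist',th): print(th,np.round(d['at']),round(d['conf'],2),np.round(proj('wrist',d['at'],c)))
E
```

```text
[ 620.11045352 -140.75916688  166.55330587] [[-0.161, 0.987, 0.001], [0.987, 0.161, 0.002], [0.002, 0.002, -1.0]]
dark [616.9 -82.7] [13.7 68.1] ang 9.2 circ [616.6 -82.7]
spreader_mid [616. -80.  26.] 0.73 [317. 151.]
cam_mid [442. -84.  22.] 0.97 [ 90. 119.]
```

View pics/w5.png

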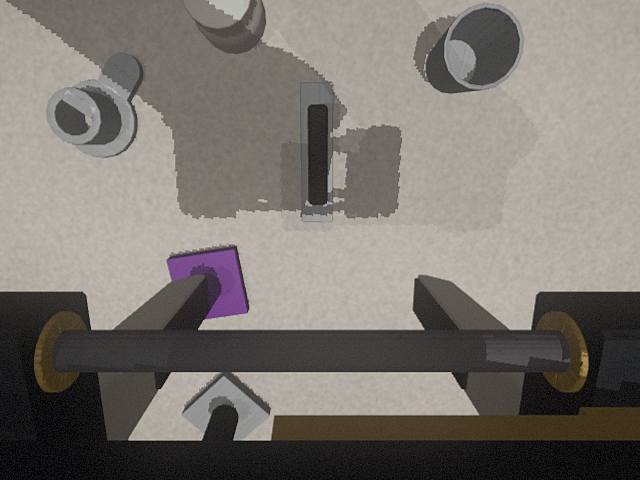

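>>> jog_arm:
  increments: [0, 0.03, 0.003, 0.02, 0, 0, 0.058, 0.006, 0.05, 0, 0, 0.058, 0.006, 0.08, 0, 0, 0.058, 0.006, 0.11, 0, 0, 0.058, 0.006, 0.135, 0, 0, 0.058, 0.006, 0.148, 0, 0, 0.058, 0.006, 0.148, 0, 1, 0.058, 0.006, 0.148, 0, 1, 0.058, 0.006, 0.148, 0, 1, 0.058, 0.006, 0.148, 0]

```text
t: 11.5
tool_pos: [618.1, -82.4, 20.6]
tool_rot: [[-0.16, 0.987, 0.004], [0.987, 0.16, 0.002], [0.002, 0.005, -1.0]]
wrist_force: [-0.6, -1.5, 0.3]
grip_width: 27.0
```

>>> jog_arm:
  increments: [1, 0, 0, 0, 0, 1, 0, 0, 0, 0, 1, 0, 0, 0, 0, 1, 0, 0, 0, 0, 1, 0, 0, 0, 0, 1, 0, 0, -0.02, 0, 1, 0, 0, -0.05, 0, 1, 0, 0, -0.1, 0, 1, 0, 0, -0.1, 0]
  grip_force: 40

```text
t: 12.4
tool_pos: [620.6, -83.5, 126.0]
tool_rot: [[-0.159, 0.987, 0.013], [0.987, 0.159, 0.002], [-0.0, 0.013, -1.0]]
wrist_force: [1.0, 0.2, -2.4]
grip_width: 13.4
```

```bash
python3 - <<'E'
from h import *
inc(418.8,335.5,21,np.radians(5.9))
inc(418.8,335.5,100,np.radians(5.9))
E
```

```text
inc [ 0.4459 -0.1338  0.1031] tw 0.057 alt -3.085 j7 0.5 t 12.4 p [620.6 -83.5 126. ]
inc [ 0.4458 -0.1328  0.0241] tw 0.057 alt -3.085 j7 0.5 t 12.4 p [620.6 -83.5 126. ]
```

>>> jog_arm:
  increments: [1, 0.045, -0.0135, 0, 0, 1, 0.09, -0.027, 0, 0, 1, 0.134, -0.04, 0, 0.02, 1, 0.178, -0.053, 0, 0.03, 1, 0.223, -0.067, 0, 0.057, 1, 0.268, -0.08, 0, 0.057, 1, 0.312, -0.093, 0, 0.057, 1, 0.357, -0.107, 0, 0.057, 1, 0.402, -0.12, 0.01, 0.057, 1, 0.446, -0.133, 0.024, 0.057]

```text
t: 13.4
tool_pos: [417.6, 337.6, 99.9]
tool_rot: [[-0.103, 0.995, 0.014], [0.995, 0.103, 0.002], [0.001, 0.014, -1.0]]
wrist_force: [0.8, 0.4, -1.8]
grip_width: 13.5
```

```bash
python3 - <<'E'
from h import *
inc(418.8,335.5,21.5,np.radians(5.9))
print(np.round(arm.read_state()['tool_rot'],3).tolist())
E
```

```text
inc [-0.0023 -0.0001  0.0784] tw 0.0 alt -3.141 j7 -0.23 t 13.4 p [417.6 337.6  99.9]
[[-0.103, 0.995, 0.014], [0.995, 0.103, 0.002], [0.001, 0.014, -1.0]]
```

>>> jog_arm:
  increments: [1, -0.002, 0, 0.02, 0, 1, -0.002, 0, 0.04, 0, 1, -0.002, 0, 0.06, 0, 1, -0.002, 0, 0.072, 0, 1, -0.002, 0, 0.0775, 0, 1, -0.002, 0, 0.0775, 0]

```text
t: 14.0
tool_pos: [418.2, 335.6, 22.9]
tool_rot: [[-0.103, 0.995, 0.012], [0.995, 0.103, 0.003], [0.002, 0.012, -1.0]]
wrist_force: [-3.9, -0.9, 7.7]
grip_width: 13.9
```

```bash
python3 - <<'E'
from h import *
c=arm.get_calibration('wrist'); im=snap('wrist','w6')
s=arm.read_state(); print(s['tool_pos'],s['wrist_force'])
E
```

```text
[418.16968713 335.57977665  22.93586346] [-2.75265906 -0.48744072  7.86237978]
```

View pics/w6.png

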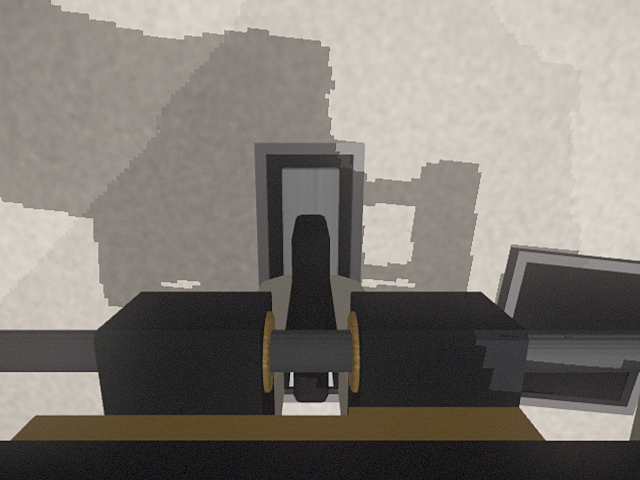

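>>> jog_arm:
  increments: [0, 0, 0, 0, 0, 0, 0, 0, 0, 0, 0, 0, 0, 0, 0, 0, 0, 0, 0, 0, 0, 0, 0, -0.04, 0, 0, 0, 0, -0.09, 0, 0, 0, 0, -0.142, 0, 0, 0, 0, -0.142, 0]

```text
t: 14.85
tool_pos: [418.6, 336.5, 170.0]
tool_rot: [[-0.102, 0.995, 0.018], [0.995, 0.102, 0.008], [0.007, 0.018, -1.0]]
wrist_force: [0.1, -0.2, -0.1]
grip_width: 45.9
```

```bash
python3 - <<'E'
from h import *
c=arm.get_calibration('wrist'); im=snap('wrist','w7')
dark(im,'wrist',c,418,336,52,r=50,thr=60)
for d in arm.spot_point('wrist','spreader_mid'): print(np.round(d['at']),d['conf'])
inc(575,-390,168)
E
```

```text
dark [417.  359.6] [13.2 27.4] ang 6.1 circ [417.5 359.3]
[412. 338.  30.] 0.63
inc [-0.7384  0.0823 -0.0034] tw 0 alt 0.0 j7 -0.29 t 14.95 p [416.7 335.9 166.1]
```

>>> jog_arm:
  increments: [0, -0.05, 0.0055, 0, 0, 0, -0.1, 0.011, 0, 0, 0, -0.15, 0.0165, 0, 0, 0, -0.2, 0.022, 0, 0, 0, -0.25, 0.0275, 0, 0, 0, -0.3, 0.033, 0, 0, 0, -0.35, 0.0385, 0, 0, 0, -0.4, 0.044, 0, 0, 0, -0.45, 0.05, 0, 0, 0, -0.5, 0.055, 0, 0]

```text
t: 15.95
tool_pos: [522.0, -154.8, 163.4]
tool_rot: [[-0.104, 0.995, 0.011], [0.995, 0.104, 0.006], [0.005, 0.012, -1.0]]
wrist_force: [1.1, 1.2, -0.1]
grip_width: 46.1
```

```bash
python3 - <<'E'
from h import *
inc(575,-390,168)
E
```

```text
inc [-0.2394  0.0284 -0.0054] tw 0 alt 0.0 j7 0.64 t 15.95 p [ 522.  -154.8  163.4]
```

>>> jog_arm:
  increments: [0, -0.05, 0.006, -0.005, 0, 0, -0.1, 0.012, -0.005, 0, 0, -0.15, 0.018, -0.005, 0, 0, -0.2, 0.024, -0.005, 0, 0, -0.239, 0.028, -0.005, 0, 0, -0.239, 0.028, -0.005, 0, 0, -0.239, 0.028, -0.005, 0]

```text
t: 16.65
tool_pos: [573.4, -390.1, 165.0]
tool_rot: [[-0.102, 0.995, 0.008], [0.995, 0.102, 0.008], [0.007, 0.009, -1.0]]
wrist_force: [0.0, 1.0, -0.6]
grip_width: 46.7
```

```bash
python3 - <<'E'
from h import *
c=arm.get_calibration('wrist'); im=snap('wrist','w8')
s=arm.read_state(); print(s['tool_pos'],np.round(s['tool_rot'],3).tolist())
dark(im,'wrist',c,569,-333,60,r=40,thr=60)
np.savez('w8c.npz',K=c['camera_matrix'],R=c['R'],t=c['t'])
for th in ['square_tamper_mid','drive_shaft','cam_mid']:
    for d in arm.spot_point('wrist',th): print(th,np.round(d['at']),round(d['conf'],2),np.round(proj('wrist',d['at'],c)))
E
```

```text
[ 573.77489567 -388.6275986   165.45196073] [[-0.103, 0.995, 0.009], [0.995, 0.103, 0.008], [0.007, 0.01, -1.0]]
dark [ 570.4 -334.5] [24.  24.1] ang 5.8 circ [ 570.4 -334.5]
square_tamper_mid [ 580. -450.   30.] 0.58 [309. 302.]
drive_shaft [ 396. -328.   24.] 0.77 [ 82. 126.]
```

View pics/w8.png

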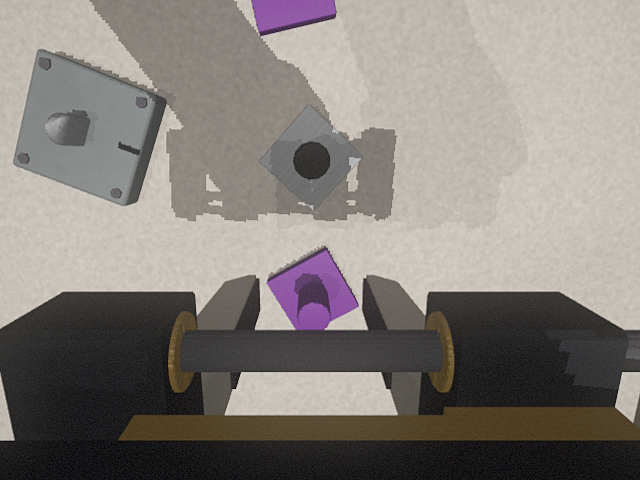

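The bare-steel square tamper with a black post is at (311,160), foot corners about (308,104), (362,158), (316,210), (259,160). It fits the description, and the purple ones at (313,290) and (293,10) are look-alikes. The shaft base is at (88,125).

```bash
python3 - <<'E'
from h import *
c=arm.get_calibration('wrist')
P=np.array([ray('wrist',q,12,c)[:2] for q in [(308,104),(362,158),(316,210),(259,160)]]); print(P.round(1),P.mean(0))
for i in range(4):
    d=P[(i+1)%4]-P[i]; print(np.linalg.norm(d).round(1),np.degrees(np.arctan2(d[1],d[0]))%90)
inc(570.4,-334.5,22)
E
```

```text
[[ 565.3 -290.9]
 [ 613.1 -327.5]
 [ 580.7 -373.6]
 [ 530.4 -337.8]] [ 572.39463642 -332.44304345]
60.2 52.581966953346594
56.3 54.87972227080908
61.6 54.59458079808911
58.5 53.373746984664116
inc [ 0.0525 -0.0003  0.1452] tw 0 alt 0.0 j7 0.92 t 16.85 p [ 574.7 -387.7  166.9]
```

>>> jog_arm:
  increments: [0, 0.03, 0.0, 0.02, 0, 0, 0.053, 0.0005, 0.05, 0, 0, 0.053, 0.0005, 0.09, 0, 0, 0.053, 0.0005, 0.125, 0, 0, 0.053, 0.0005, 0.143, 0, 0, 0.053, 0.0005, 0.143, 0, 1, 0.053, 0.0005, 0.143, 0, 1, 0.053, 0.0005, 0.143, 0, 1, 0.053, 0.0005, 0.143, 0, 1, 0.053, 0.0005, 0.143, 0]

```text
t: 17.85
tool_pos: [571.5, -334.2, 25.8]
tool_rot: [[-0.106, 0.994, 0.012], [0.994, 0.105, 0.007], [0.005, 0.013, -1.0]]
wrist_force: [-0.6, 0.7, 5.9]
grip_width: 24.9
```

>>> jog_arm:
  increments: [1, 0, 0, 0, 0, 1, 0, 0, 0, 0, 1, 0, 0, -0.02, 0, 1, 0, 0, -0.05, 0, 1, 0, 0, -0.1, 0, 1, 0, 0, -0.1, 0]

```text
t: 18.45
tool_pos: [572.7, -337.1, 131.6]
tool_rot: [[-0.105, 0.994, 0.02], [0.994, 0.105, 0.002], [0.0, 0.02, -1.0]]
wrist_force: [0.1, -1.2, -2.4]
grip_width: 25.3
```

```bash
python3 - <<'E'
from h import *
inc(561.5,319.7,122,np.radians(41.6))
E
```

```text
inc [0.6544 0.0575 0.011 ] tw -0.621 alt 2.521 j7 0.89 t 18.45 p [ 572.7 -337.1  131.6]
```

>>> jog_arm:
  increments: [1, 0.048, 0.004, 0, -0.06, 1, 0.096, 0.008, 0, -0.12, 1, 0.144, 0.012, 0, -0.18, 1, 0.192, 0.016, 0, -0.24, 1, 0.24, 0.02, 0, -0.3, 1, 0.288, 0.025, 0, -0.36, 1, 0.336, 0.029, 0, -0.42, 1, 0.384, 0.034, 0, -0.48, 1, 0.432, 0.038, 0, -0.54, 1, 0.48, 0.042, 0, -0.6]

```text
t: 19.45
tool_pos: [563.8, 146.7, 132.4]
tool_rot: [[-0.65, 0.76, 0.02], [0.76, 0.65, 0.003], [-0.011, 0.017, -1.0]]
wrist_force: [1.4, 0.3, -0.8]
grip_width: 25.0
```

```bash
python3 - <<'E'
from h import *
inc(561.5,319.7,122,np.radians(41.6))
E
```

```text
inc [0.1331 0.1105 0.0108] tw -0.018 alt 3.123 j7 0.61 t 19.45 p [563.8 146.7 132.4]
```

>>> jog_arm:
  increments: [1, 0.035, 0.028, 0.005, -0.018, 1, 0.07, 0.056, 0.01, -0.018, 1, 0.105, 0.084, 0.01, -0.018, 1, 0.133, 0.1105, 0.01, -0.018, 1, 0.133, 0.1105, 0.02, -0.018, 1, 0.133, 0.1105, 0.04, -0.018, 1, 0.133, 0.1105, 0.06, -0.018]

```text
t: 20.15
tool_pos: [562.3, 319.9, 72.0]
tool_rot: [[-0.664, 0.747, 0.02], [0.748, 0.664, 0.003], [-0.011, 0.017, -1.0]]
wrist_force: [0.4, -0.5, -2.5]
grip_width: 25.5
```

```bash
python3 - <<'E'
from h import *
c=arm.get_calibration('wrist'); im=snap('wrist','w9')
inc(561.5,319.7,29,np.radians(41.6))
E
```

```text
inc [0.0007 0.0006 0.0397] tw 0.0 alt -3.142 j7 0.4 t 20.2 p [560.9 318.8  68.7]
```

View pics/w9.png

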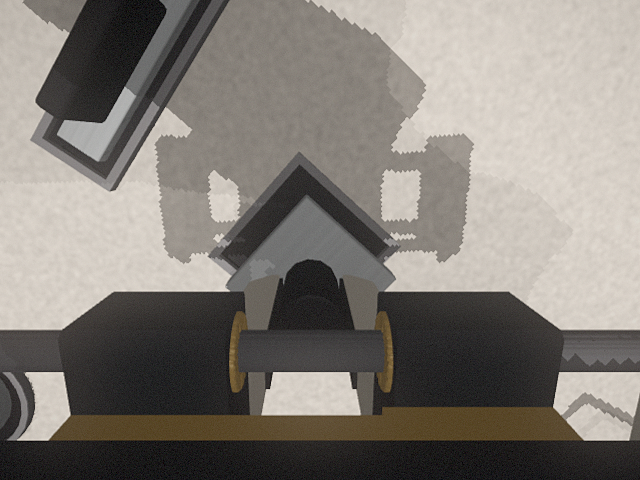

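```bash
python3 - <<'E'
from h import *
c=arm.get_calibration('wrist')
a=ray('wrist',(307,194),57,c)[:2]; b=ray('wrist',(300,152),8,c)[:2]; print(a,b)
# centres: nest apex corner is at (-42,+-42)
for n,q,h in (('foot',a,30),('nest',b,42)):
    print(n, [np.round(q+np.array([h,s*h]),1).tolist() for s in (1,-1)])
E
```

```text
[531.8773554 349.8735287] [517.55668275 360.38667803]
foot [[561.9, 379.9], [561.9, 319.9]]
nest [[559.6, 402.4], [559.6, 318.4]]
```

>>> jog_arm:
  increments: [1, 0, -0.001, 0.01, 0, 1, 0, -0.0015, 0.02, 0, 1, 0, -0.0015, 0.03, 0, 1, 0, -0.0015, 0.036, 0, 1, 0, -0.0015, 0.041, 0, 1, 0, -0.0015, 0.042, 0, 1, 0, -0.0015, 0.042, 0]

```text
t: 20.9
tool_pos: [561.1, 317.5, 28.4]
tool_rot: [[-0.663, 0.748, 0.018], [0.748, 0.663, 0.001], [-0.011, 0.014, -1.0]]
wrist_force: [-2.1, -1.7, 14.2]
grip_width: 25.4
```

>>> jog_arm:
  increments: [0, 0, 0, 0, 0, 0, 0, 0, 0, 0, 0, 0, 0, 0, 0, 0, 0, 0, 0, 0, 0, 0, 0, -0.04, 0, 0, 0, 0, -0.09, 0, 0, 0, 0, -0.142, 0, 0, 0, 0, -0.142, 0]

```text
t: 21.7
tool_pos: [561.6, 318.6, 176.6]
tool_rot: [[-0.663, 0.748, 0.025], [0.749, 0.663, 0.006], [-0.012, 0.023, -1.0]]
wrist_force: [0.4, 0.4, -0.2]
grip_width: 46.6
```

```bash
python3 - <<'E'
from h import *
c=arm.get_calibration('wrist'); im=snap('wrist','w10')
s=arm.read_state(); print(s['tool_pos'],s['grip_width'])
for th in ['square_tamper_mid','spreader_mid']:
    for d in arm.spot_point('wrist',th): print(th,np.round(d['at']),round(d['conf'],2),np.round(proj('wrist',d['at'],c)))
inc(440+60,-83-10,170,np.radians(90))
E
```

```text
[560.2850586  318.30401248 173.96550996] 46.35459450153687
square_tamper_mid [562. 316.  33.] 0.83 [304. 228.]
spreader_mid [419. 338.  29.] 0.8 [179.  81.]
inc [-0.2685 -0.316  -0.0014] tw -0.845 alt 2.297 j7 0.36 t 21.85 p [558.2 317.5 170.1]
```

View pics/w10.png

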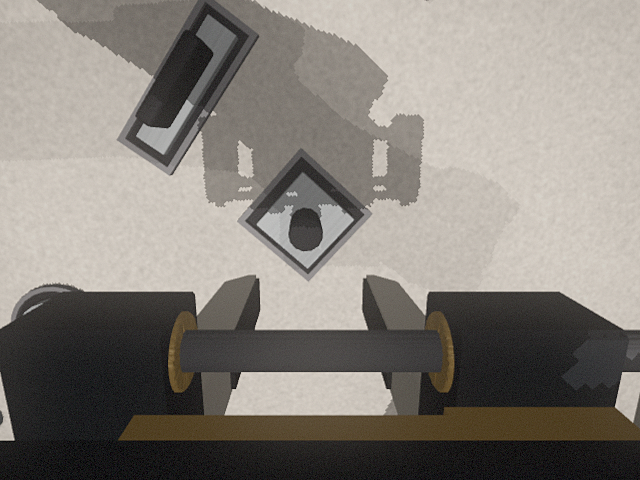

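The square tamper (305,228) and the spreader (178,80) both sit inside their nests. Next is the cam.

>>> jog_arm:
  increments: [-1, -0.03, -0.035, 0, -0.1, -1, -0.06, -0.07, 0, -0.2, -1, -0.09, -0.105, 0, -0.3, -1, -0.12, -0.14, 0, -0.4, -1, -0.15, -0.175, 0, -0.5, -1, -0.18, -0.21, 0, -0.6, -1, -0.21, -0.245, 0, -0.7, -1, -0.24, -0.28, 0, -0.8, -1, -0.268, -0.316, 0, -0.845, -1, -0.268, -0.316, 0, -0.845]

```text
t: 22.85
tool_pos: [496.8, -99.4, 167.0]
tool_rot: [[-1.0, 0.008, 0.013], [0.008, 1.0, -0.001], [-0.013, -0.0, -1.0]]
wrist_force: [-0.2, 1.3, -0.5]
grip_width: 93.2
```

```bash
python3 - <<'E'
from h import *
c=arm.get_calibration('wrist'); im=snap('wrist','w11')
s=arm.read_state(); print(s['tool_pos'],np.round(s['tool_rot'],3).tolist(),s['qpos'][6])
import pickle; pickle.dump(c,open('c11.pkl','wb'))
for th in ['cam_mid']:
    for d in arm.spot_point('wrist',th): print(th,np.round(d['at']),round(d['conf'],2),np.round(proj('wrist',d['at'],c)))
u,v=proj('wrist',(441,-83,40),c).astype(int); print(u,v)
cv2.imwrite('pics/w11c.png',cv2.resize(im[v-80:v+80,u-100:u+100,::-1],None,fx=4,fy=4,interpolation=cv2.INTER_CUBIC)); print('origin',u-100,v-80)
E
```

```text
[497.87124442 -96.03920323 167.03265418] [[-1.0, 0.007, 0.014], [0.007, 1.0, 0.001], [-0.014, 0.001, -1.0]] 1.6772008687007631
cam_mid [439. -81.  22.] 0.56 [335. 152.]
333 154
origin 233 74
```

View pics/w11c.png

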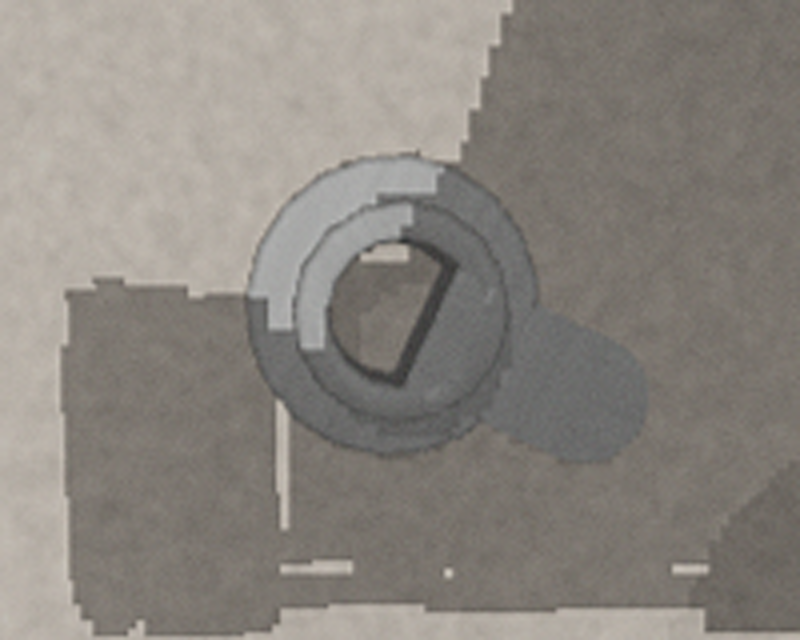

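```bash
python3 - <<'E'
from h import *
import pickle; c=pickle.load(open('c11.pkl','rb'))
f=lambda u,v,z: ray('wrist',(233+u/4-.4,74+v/4-.4),z,c)[:2]
hub=f(401,309,40); fl=f(393,304,8); no=f(585,399,8); print(hub,fl,no)
d=no-fl; print(np.linalg.norm(d),'nose ang',np.degrees(np.arctan2(d[1],d[0])))
a=f(455,264,40);b=f(402,385,40); d=a-b; print('flat',np.degrees(np.arctan2(d[1],d[0]))+90, np.linalg.norm(d))
g=hub/2+fl/2; print(g); inc(g[0],g[1],13)
E
```

```text
[438.36634558 -83.4219424 ] [438.24742207 -83.28769097] [457.60808038 -43.65818163]
44.10593045061914 nose ang 63.96257313266615
flat 246.30441520170606 23.601946343293342
[438.30688383 -83.35481668]
inc [0.0627 0.0098 0.1533] tw 0 alt 0.0 j7 1.68 t 22.95 p [498.7 -93.7 167.2]
```

>>> jog_arm:
  increments: [-0.4, 0.03, 0.005, 0.02, 0, -0.4, 0.0627, 0.0098, 0.05, 0, -0.4, 0.0627, 0.0098, 0.08, 0, -0.4, 0.0627, 0.0098, 0.1, 0, -0.4, 0.0627, 0.0098, 0.1, 0, -0.4, 0.0627, 0.0098, 0.1, 0, -0.4, 0.0627, 0.0098, 0.1, 0]

```text
t: 23.65
tool_pos: [437.9, -82.8, 66.8]
tool_rot: [[-1.0, 0.003, 0.015], [0.003, 1.0, 0.002], [-0.015, 0.002, -1.0]]
wrist_force: [0.0, -0.3, 0.6]
grip_width: 65.3
```

```bash
python3 - <<'E'
from h import *
for i in range(3):
    im=arm.capture('side'); s=arm.read_state(); print(s['tool_pos'].round(1) if hasattr(s['tool_pos'],'round') else s['tool_pos'])
c=arm.get_calibration('wrist'); im=snap('wrist','w12')
inc(438.3,-83.4,13)
print(np.round(arm.read_state()['tool_rot'],3).tolist(),arm.read_state()['grip_width'],proj('wrist',(438.3,-83.4,40),c))
cv2.imwrite('pics/w12c.png',im[60:460,120:520,::-1])
E
```

```text
[438.1 -83.   67.1]
[438.1 -83.2  67.1]
[438.  -83.3  67.1]
inc [ 0.0005 -0.      0.0541] tw 0 alt 0.0 j7 1.67 t 23.85 p [437.9 -83.4  67.1]
[[-1.0, 0.004, 0.016], [0.004, 1.0, 0.002], [-0.016, 0.002, -1.0]] 65.12672237131787 [311.73185822 271.81755545]
```

View pics/w12c.png

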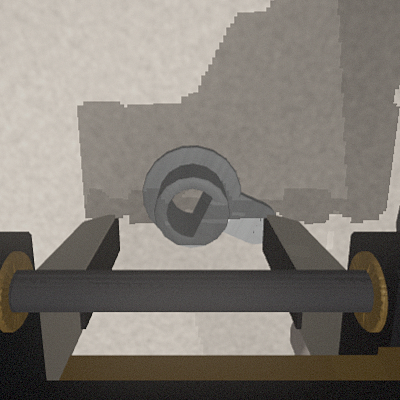

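>>> jog_arm:
  increments: [-0.4, 0.0005, 0, 0.02, 0, -0.4, 0.0005, 0, 0.04, 0, -0.4, 0.0005, 0, 0.054, 0, -0.4, 0.0005, 0, 0.054, 0, 1, 0.0005, 0, 0.054, 0, 1, 0.0005, 0, 0.054, 0, 1, 0.0005, 0, 0.054, 0, 1, 0.0005, 0, 0.054, 0, 1, 0.0005, 0, 0.054, 0, 1, 0.0005, 0, 0.054, 0]

```text
t: 24.85
tool_pos: [438.5, -83.5, 13.3]
tool_rot: [[-1.0, 0.004, 0.017], [0.004, 1.0, 0.001], [-0.017, 0.001, -1.0]]
wrist_force: [0.3, -1.4, 2.6]
grip_width: 39.5
```

```bash
python3 - <<'E'
from h import *
for i in range(2): arm.capture('side')
s=arm.read_state(); print(np.round(s['tool_pos'],1),s['grip_width'],s['wrist_force'],np.round(s['tool_rot'],3).tolist())
E
```

```text
[438.4 -83.5  13.3] 39.18276140419844 [ 0.21575306 -1.04662754  5.1059996 ] [[-1.0, 0.004, 0.017], [0.004, 1.0, 0.001], [-0.017, 0.001, -1.0]]
```

>>> jog_arm:
  increments: [1, 0, 0, -0.03, 0, 1, 0, 0, -0.06, 0, 1, 0, 0, -0.1, 0, 1, 0, 0, -0.117, 0, 1, 0, 0, -0.117, 0, 1, 0, 0, -0.117, 0]

```text
t: 25.55
tool_pos: [436.3, -84.0, 130.0]
tool_rot: [[-1.0, 0.004, 0.017], [0.004, 1.0, 0.001], [-0.017, 0.001, -1.0]]
wrist_force: [0.7, -1.4, -2.0]
grip_width: 39.3
```

```bash
python3 - <<'E'
from h import *
s=arm.read_state(); print(s['grip_width'],np.round(s['tool_rot'],3).tolist())
inc(411,-405,130,np.radians(10.5))
E
```

```text
39.28806613773282 [[-1.0, 0.004, 0.017], [0.004, 1.0, 0.001], [-0.017, 0.001, -1.0]]
inc [ 0.0239 -0.3211 -0.0007] tw 1.383 alt -1.758 j7 1.09 t 25.55 p [436.3 -84.  130. ]
```

>>> jog_arm:
  increments: [1, 0.002, -0.035, 0, 0.14, 1, 0.004, -0.07, 0, 0.28, 1, 0.008, -0.105, 0, 0.42, 1, 0.01, -0.14, 0, 0.56, 1, 0.013, -0.175, 0, 0.7, 1, 0.016, -0.21, 0, 0.84, 1, 0.02, -0.245, 0, 0.98, 1, 0.022, -0.28, 0, 1.12, 1, 0.024, -0.32, 0, 1.26, 1, 0.024, -0.32, 0, 1.38]

```text
t: 26.55
tool_pos: [409.1, -409.2, 127.1]
tool_rot: [[-0.174, 0.985, 0.015], [0.985, 0.174, -0.001], [-0.004, 0.014, -1.0]]
wrist_force: [-0.2, 0.4, -2.3]
grip_width: 39.3
```

```bash
python3 - <<'E'
from h import *
import pickle
for i in range(6): arm.capture('side')
c=arm.get_calibration('wrist'); im=snap('wrist','w13'); pickle.dump(c,open('c13.pkl','wb'))
s=arm.read_state(); print(np.round(s['tool_pos'],1),s['grip_width'],np.round(s['tool_rot'],3).tolist())
for d in arm.spot_point('wrist','drive_shaft'): print(np.round(d['at']),round(d['conf'],2),np.round(proj('wrist',d['at'],c)))
u,v=proj('wrist',(397,-331,26),c).astype(int); u0=max(u-100,0);v0=max(v-75,0)
print('origin',u0,v0); cv2.imwrite('pics/w13c.png',cv2.resize(im[v0:v0+150,u0:u0+200,::-1],None,fx=4,fy=4,interpolation=cv2.INTER_CUBIC))
E
```

```text
[ 411.1 -402.7  128.8] 39.58749869455714 [[-0.189, 0.982, 0.016], [0.982, 0.189, 0.002], [-0.001, 0.016, -1.0]]
[ 397. -328.   23.] 0.85 [307. 128.]
origin 206 57
```

View pics/w13c.png

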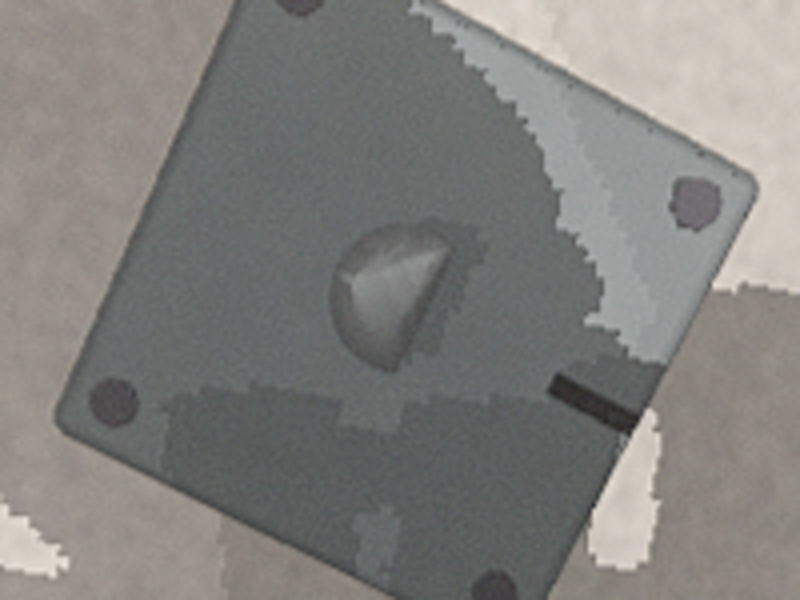

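The held cam clears the view. The shaft is at crop (390,297), the index line runs (553,385)→(637,423), and screws are at (113,402) and (695,203).

```bash
python3 - <<'E'
from h import *
import pickle; c=pickle.load(open('c13.pkl','rb'))
f=lambda u,v,z=26: ray('wrist',(206+u/4-.4,57+v/4-.4),z,c)[:2]
s1,s2=f(113,402),f(695,203); print('screw mid',(s1+s2)/2,np.linalg.norm(s1-s2),'ang',np.degrees(np.arctan2(*(s2-s1)[::-1]))-45)
E={'left':((236,5),(64,405)),'bot':((80,437),(385,595)),'right':((752,198),(553,590)),'top':((430,3),(735,165))}
L={}
for k,(a,b) in E.items():
    A,B=f(*a),f(*b); d=B-A; ang=np.degrees(np.arctan2(d[1],d[0]))%90; L[k]=(A,B); print(k,ang.round(1))
d=f(637,423)-f(553,385); print('idx ang',np.degrees(np.arctan2(d[1],d[0])))
th=np.radians(-16)
def mid(k1,k2):
    d=L[k1][1]-L[k1][0]; n=np.array([-d[1],d[0]])/np.linalg.norm(d); return n,[(n@(L[k1][0]+L[k1][1])/2),(n@(L[k2][0]+L[k2][1])/2)]
n1,o1=mid('left','right'); n2,o2=mid('bot','top'); print('size',np.diff(o1),np.diff(o2)); print('centre',np.linalg.solve([n1,n2],[np.mean(o1),np.mean(o2)]))
# shaft silhouette: left extreme, top/bottom at z=26..51
for z in (26,40,51): print(z,'left',f(330,300,z),'bottomcorner',f(392,372,z),'topcorner',f(452,245,z))
m=(f(553,385)+f(637,423))/2; print('idx mid',m)
cen=(s1+s2)/2; d=m-cen; print('idx from centre',np.degrees(np.arctan2(d[1],d[0])))
s=arm.read_state(); R=np.array(s['tool_rot']); print('jaw',np.degrees(np.arctan2(R[1,1],R[0,1])),s['tool_pos'],s['wrist_force'])
E
```

```text
screw mid [ 396.68583528 -331.02038059] 102.00771152782033 ang -15.77556193308082
left 74.8
bot 73.2
right 75.1
top 75.0
idx ang -12.635260461754864
size [88.22679503] [88.49979009]
centre [ 397.12710038 -331.43399388]
26 left [ 385.06307336 -332.68347887] bottomcorner [ 397.33889404 -342.16712145] topcorner [ 403.25975732 -320.23965865]
40 left [ 385.68876251 -333.03078901] bottomcorner [ 397.32533916 -342.02058584] topcorner [ 402.93788281 -321.23496114]
51 left [ 386.18037542 -333.30367556] bottomcorner [ 397.3146889  -341.90545072] topcorner [ 402.68498141 -322.01698452]
idx mid [ 432.05292626 -340.82207335]
idx from centre -15.490267071616477
jaw 10.85412782854241 [ 411.10090963 -402.93437236  129.03493242] [-0.26229401 -0.30077205 -1.13842201]
```

```bash
python3 - <<'E'
from h import *
inc(396.8,-331.1,85,np.radians(9.3))
E
```

```text
inc [ 0.0733 -0.0012  0.0439] tw 0.027 alt -3.114 j7 0.72 t 26.95 p [ 411.1 -402.9  129. ]
```

>>> jog_arm:
  increments: [1, 0.03, 0, 0, 0.027, 1, 0.06, -0.001, 0, 0.027, 1, 0.0733, -0.0012, 0.01, 0.027, 1, 0.0733, -0.0012, 0.025, 0.027, 1, 0.0733, -0.0012, 0.04, 0.027, 1, 0.0733, -0.0012, 0.044, 0.027, 1, 0.0733, -0.0012, 0.044, 0.027, 1, 0.0733, -0.0012, 0.044, 0.027, 1, 0.0733, -0.0012, 0.044, 0.027, 1, 0.0733, -0.0012, 0.044, 0.027]

```text
t: 27.95
tool_pos: [397.0, -331.4, 85.4]
tool_rot: [[-0.162, 0.987, 0.017], [0.987, 0.162, 0.001], [-0.002, 0.017, -1.0]]
wrist_force: [0.7, 0.7, -1.5]
grip_width: 39.2
```

```bash
python3 - <<'E'
from h import *
for i in range(3): arm.capture('side')
c=arm.get_calibration('wrist'); im=snap('wrist','w14')
inc(396.8,-331.1,41,np.radians(9.3)); print(arm.read_state()['wrist_force'])
u,v=proj('wrist',(396.8,-331.1,112),c); print(u,v)
cv2.imwrite('pics/w14c.png',cv2.resize(im[140:440,160:480,::-1],None,fx=2,fy=2,interpolation=cv2.INTER_CUBIC))
E
```

```text
inc [ 0.0002 -0.0008  0.0441] tw 0.0 alt -3.142 j7 0.58 t 28.15 p [ 396.9 -331.2   85.1]
[ 0.42347083 -0.35676106 -1.02648634]
308.8309858581401 316.69478446269153
```

View pics/w14c.png

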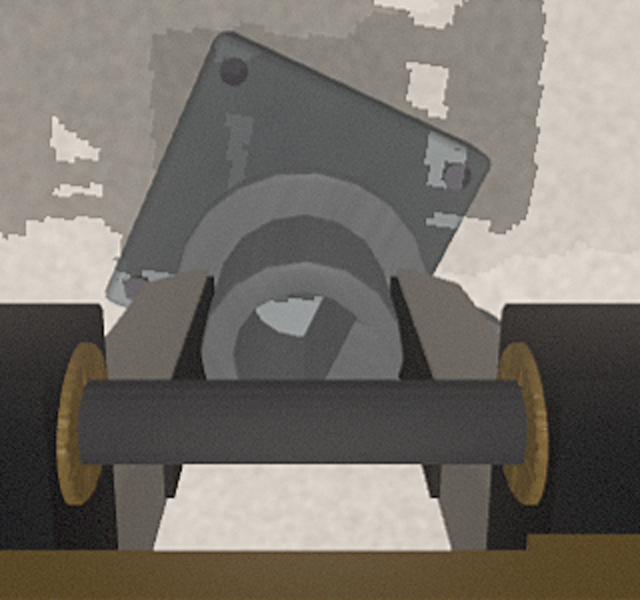

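The cam is level in the fingers, and its bore flat lies parallel to the base's index side. Lowering gently.

>>> jog_arm:
  increments: [1, 0.0002, -0.0005, 0.008, 0, 1, 0.0002, -0.0005, 0.014, 0, 1, 0.0002, -0.0006, 0.018, 0, 1, 0.0002, -0.0006, 0.021, 0, 1, 0.0002, -0.0006, 0.024, 0, 1, 0.0002, -0.0006, 0.026, 0, 1, 0.0002, -0.0006, 0.026, 0]

```text
t: 28.85
tool_pos: [396.6, -331.0, 58.9]
tool_rot: [[-0.162, 0.987, 0.017], [0.987, 0.162, 0.001], [-0.001, 0.017, -1.0]]
wrist_force: [-0.2, -0.1, -1.7]
grip_width: 39.6
```

>>> jog_arm:
  increments: [1, 0, -0.0001, 0.004, 0, 1, 0, -0.0001, 0.008, 0, 1, 0, -0.0002, 0.012, 0, 1, 0, -0.0003, 0.015, 0, 1, 0, -0.0003, 0.0175, 0, 1, 0, -0.0003, 0.019, 0, 1, 0, -0.0003, 0.019, 0]

```text
t: 29.55
tool_pos: [396.6, -330.9, 39.9]
tool_rot: [[-0.162, 0.987, 0.016], [0.987, 0.162, 0.002], [-0.001, 0.016, -1.0]]
wrist_force: [0.4, 0.0, 1.8]
grip_width: 39.3
```

>>> jog_arm:
  increments: [-0.4, 0, 0, 0, 0, -0.4, 0, 0, 0, 0, -0.4, 0, 0, 0, 0, -0.4, 0, 0, 0, 0, -0.4, 0, 0, 0, 0, -0.4, 0, 0, -0.04, 0, -0.4, -0.02, 0, -0.08, 0, -0.4, -0.05, 0, -0.12, 0, -0.4, -0.07, 0, -0.14, 0, -0.4, -0.07, 0, -0.14, 0]

```text
t: 30.55
tool_pos: [406.7, -404.1, 183.1]
tool_rot: [[-0.158, 0.987, 0.021], [0.987, 0.158, -0.004], [-0.007, 0.02, -1.0]]
wrist_force: [0.5, -0.1, -0.5]
grip_width: 65.0
```

```bash
python3 - <<'E'
from h import *
for i in range(3): arm.capture('side')
c=arm.get_calibration('wrist'); im=snap('wrist','w15'); top=snap('top','top1'); 
for cam,th in [('wrist','cam_mid'),('top','cam_mid'),('top','square_tamper_mid'),('top','round_tamper_mid'),('top','spreader_mid'),('top','jar'),('top','beaker')]:
    for d in arm.spot_point(cam,th): print(cam,th,np.round(d['at']),round(d['conf'],2))
u,v=proj('wrist',(396.8,-331.1,40),c).astype(int); print(u,v)
u0=max(u-100,0);v0=max(v-75,0)
a=cv2.resize(im[v0:v0+150,u0:u0+200,::-1],(480,360)); b=cv2.resize(top[130:330,120:500,::-1],(760,400))
o=np.zeros((600,800,3),np.uint8); o[:400,:760]=b; o[400:600,:267]=cv2.resize(a,(267,200)); o[400:,300:]=cv2.resize(im[v0:v0+100,u0:u0+200,::-1],(500,200),interpolation=cv2.INTER_CUBIC)
o=np.zeros((600,800,3),np.uint8); o[:300,:570]=cv2.resize(b,(570,300)); o[300:600,:400]=cv2.resize(a,(400,300)); cv2.imwrite('pics/fin.png',o)
E
```

```text
wrist cam_mid [ 396. -330.   49.] 0.87
top cam_mid [ 395. -330.   48.] 0.93
top cam_mid [538.  11.  -3.] 0.54
top square_tamper_mid [ 584. -448.   30.] 0.86
top square_tamper_mid [ 539. -209.   31.] 0.85
top square_tamper_mid [ 396. -330.   44.] 0.46
top round_tamper_mid [456.  88.  35.] 0.78
top spreader_mid [414. 335.  28.] 0.55
top jar [538.   9.  -2.] 0.8
top beaker [707.   1.   2.] 0.77
310 140
```

View pics/fin.png

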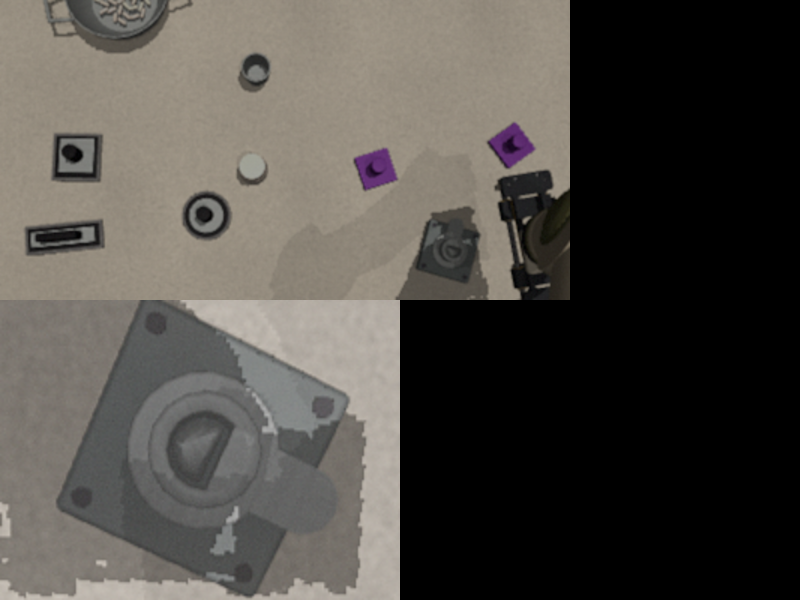

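The picture shows the cam home on the shaft with its nose over the index line, and all three feet inside their nests. The jar and cup haven't moved.

```bash
python3 -c "
from h import *
s=arm.read_state(); print(s['t'],s['wrist_force'],np.abs(s['joint_velocities']).max()); print(arm.job_done())"
```

```text
31.15 [-0.54309146  0.14274701  0.01260391] 0.004118237503842575
the job is handed in; nothing more can be done
None
```

All four parts are back in place, and I handed the job in at about 31 s of the 128 s allowed. No verdict was reported. The round tamper, spreader and bare-steel square tamper stand in their nests. The cam is on the drive shaft with its nose over the index line. I left the purple look-alikes alone.

**Last checks that agreed:**
- The final picture shows all three feet inside their rims and the cam flat on its base. It went down the shaft with almost no force.
- The networks put the cam within about 2 mm of the shaft axis, the round tamper within about 3 mm of its nest centre and the spreader within about 5 mm.
- The jar and the cup read within about 3 mm of where they started.
- The gripper was empty, clear of everything and at rest.

**Checks that disagreed or missed:**
- The networks read the cam point 2–3 mm high, at 48–49 mm instead of 46 mm. That is within their 4 mm error, and the gripper height at release matched home.
- The final top view did not detect the square tamper. An earlier close wrist view placed it within 4 mm of its nest centre, and it shows seated in the final picture.

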